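Hold the laser writer's gate open for a wafer change

TASK

Open the amber gate of the laser writer for a wafer change: squeeze the two red tabs on the fixed panel together until the bolt is drawn and the gate springs ajar against its safety catch, then squeeze the two green tabs on the gate together and swing the gate out past its half-open check until it stands wide open, square to the machine's front. The gate shuts itself, so finish while still holding it wide with the gripper; disturb nothing else on the bench.

Things in the scene. Friction and masses are not known exactly. Their poses are not given: they have to be found in the camera images.
- writer: Desktop laser writer, a fixed cream and black machine, 320 mm deep, 440 wide, 213 high (229 over the hinge), with cream panels and amber windows. Origin on the table 170 mm behind its front face; +x to the machine's back, +y to its left seen from the robot, z up. Its gate is in the front face, which is turned towards the robot to within 0.2 rad.
- gate (a joint): Gate angle in rad: 0 shut, about 0.13 ajar on the safety catch, 1.57 square to the front, stop at 1.72. Opens towards the robot, clockwise seen from above, about its left (+y) edge. A weak spring always shuts it (0.12 Nm shut, 0.28 Nm wide). A ball check resists from 0.7 to 1.2 rad with up to about 0.5 Nm more; let go beyond it, the gate falls back against the check.
- gate_leaf: The gate: black frame with amber pane, 14 mm thick, 240 mm wide, 70 to 208 mm above the table, with the green catch on the front of its top rail. Origin on the hinge axis at table height; shut, its axes are parallel to the writer's and the leaf runs along its own -y; they turn with the gate.
- gate_hinge (a point): Point on the gate's upright hinge axis, 250 mm above the table. At (-168, 150) mm in the writer's frame.
- red_grip (a point): Midpoint between the two red tabs, 250 mm above the table, where to centre the grip; at (-178, -160) mm in the writer's frame, on the fixed panel right of the gate. The tabs are upright plates 6 mm thick (y), 20 wide (x), standing from a housing (top at 212 mm) to 268 mm; 48 mm over their outer faces along y, 32 fully squeezed. Apart from the tabs nothing within 100 mm is higher than 213 mm.
- red_catch (a joint): How far each red tab is pressed inwards, 0 to 0.008 m; both move together (geared) against springs, 3 N rising to 6 N on each tab, and return when let go. The bolt that keeps the gate shut is clear of it from about 0.006 m on: press to the stop.
- green_grip (a point): Midpoint between the two green tabs on the gate, 250 mm above the table; swings with the gate. At (-17, -135) mm in gate_leaf's frame, 136 mm from the hinge axis. Tabs, housing, springs and sizes as for the red ones; they stand apart along the gate's own y (its width).
- green_catch (a joint): How far each green tab is pressed inwards, 0 to 0.008 m, as for the red. Pressed, it draws the rod of the safety catch, which otherwise stops the gate at about 0.13 rad; keep it pressed to the stop until the gate is beyond 0.25 rad. Up to 0.13 rad a spring plunger pushes the gate ajar (5 to 2 N at its free edge).
- wafer_box: Bystander: flat round grey wafer carrier, 116 mm across, 17 mm high, lying in front of the machine below the gate's sweep; origin under its centre.
- tweezers: Bystander: steel tweezers, 120 mm long, 8 mm high, lying in front of the machine; origin under the centre.
- wash_bottle: Bystander: cream squeeze bottle with a red cap, 60 mm across, 160 mm high; origin under its centre.
- resist_bottle: Bystander: amber glass bottle with black cap, 62 mm across, 115 mm high; origin under its centre.
- beaker: Bystander: glass beaker, 72 mm across, 85 mm high; origin under its centre.
- petri_dish: Bystander: clear dish with a chip, 90 mm across, 12 mm high; origin under its centre.
- hex_driver: Bystander: screwdriver with red handle, 160 mm long, lying on the table.

How it is judged (in metres and radians):
On the way, in this order (a step that is already met when the one before it is completed fails the run):
1. the red tabs are squeezed together, their bolt drawn (value of joint red_catch above 0.0055 m), for 0.1 s.
2. the gate has sprung ajar, the red tabs are let go and the green tabs are squeezed together (value of joint green_catch above 0.005 m and value of joint gate above 0.05 rad and value of joint red_catch below 0.003 m), for 0.1 s.
3. the gate has been swung past its half-open check (value of joint gate above 1.25 rad), for 0.1 s.
At the end, for the whole second after the job is handed in: The gate stands at 1.4 rad or more (about square to the front or beyond), at rest (under 0.05 rad/s), held there by the gripper's fingers (more than 0.5 N on the gate or its green tabs); every bystander is within 30 mm of where it stood and upright (value of joint gate above 1.4 rad and velocity of joint gate between -0.05 and 0.05 rad/s and contact force between the fingers and gate_leaf above 0.5 N and distance of each of wafer_box, tweezers, wash_bottle, resist_bottle, beaker, petri_dish, hex_driver from where it was at the start of the episode below 0.03 m and angle between each of wafer_box, wash_bottle, resist_bottle, beaker, petri_dish's own z axis and vertical below 0.3 rad and contact force between gate_leaf and wafer_box below 0.2 N and contact force between gate_leaf and tweezers below 0.2 N and contact force between gate_leaf and wash_bottle below 0.2 N and contact force between gate_leaf and resist_bottle below 0.2 N and contact force between gate_leaf and beaker below 0.2 N and contact force between gate_leaf and petri_dish below 0.2 N and contact force between gate_leaf and hex_driver below 0.2 N); the arm keeps its last pose, push and grip.
It fails at once if a bystander on the bench is shifted by more than 30 mm or tipped over (distance of any of wafer_box, tweezers, wash_bottle, resist_bottle, beaker, petri_dish, hex_driver from where it was at the start of the episode above 0.03 m or angle between any of wafer_box, wash_bottle, resist_bottle, beaker, petri_dish's own z axis and vertical above 0.3 rad).
It also fails if it takes over 51 s, if anything falls off the work surface, if the arm or the gripper's body presses on something with over 40 N, if the wrist force passes 120 N, or if a joint passes its speed limit or range.

ROBOT

A 6-joint arm with a two-finger parallel gripper is mounted at the origin on the work surface. World frame = base frame: x ahead of the robot, y to its left, z up, the work surface at z = 0. Lengths are in mm, angles in rad, forces in N, time in s.
With the tool pointing down it reaches from about 350 to 875 mm from the base axis. Payload 4.2 kg.
Tool frame: the origin (TCP) lies between the finger pads; the fingertips stand 25 mm ahead of it and the grasp point (between the pads) lies 6 mm ahead of it; z points along the fingers, y is the line along which they close (so a half turn about z gives the same grasp; the last joint's range is limited). The gripper opens to 85 mm and grips with 20 to 120 N. Pads are 22 mm wide; open, the fingers measure 114 mm over their backs; the gripper's body (76 mm by 85 mm) begins 54 mm behind the grasp point. The pads swing forward as they close: fully open they stand 13 mm farther back than shut.
Start: joints at [-0.986, 0.385, 0.008, 0, -1.194, -0.259], TCP at [200.057, -592.095, 256.312] pointing down, gripper open.
Joint ranges: [-3.14, 3.14], [-1.21, 2.06], [-1.07, 1.41], [-3.16, 2.05], [-2.99, -0.16], [-3.1, 3.1]. Speed limits (rad/s): [2.79, 2.79, 3.14, 3.14, 3.14, 3.14].

INTERFACE

Orientations are given as a unit quaternion [x, y, z, w].
In Python, from bench import read_state, imaging, workorder, nets gives the robot as it stands.
- The arm moves only by the tool apply_moves, never from a script. Its argument "rows" is a list of rows, each an object with "hand": the opening, from -1 (shut) to 1 (fully open); "delta_pos": the shift along the tool's x, y, z in mm, a list of three; "yaw": the turn about the tool's z in rad. A call has 1 to 12 rows; each row is the pose to reach, as a shift and turn from the pose commanded when the call began, along the tool's axes at that moment; what a row does not reach only later rows make up. A row lasts 1/12 s, in which the tool goes at most 41.7 mm and 7.16 degrees, less where a joint would pass 70% of its speed; a pose out of reach is approached as far as the arm can. A call with a gripper value outside its range is refused whole. The fingers move at their own pace and stop on an object; the grip force is fixed at half the most. Time passes only in rows, so rows that repeat a pose let the fingers close. It gives the time, the measured TCP pose, the force, the opening and the grip force at its end, in the units of the state.
- read_state(): the state, without advancing time (a new reading comes with each control period).
- imaging.get_image(name): name is "scene" or "side" or "wrist"; returns a dict with "pixels" (420x560x3 uint8, red, green, blue), "fx", "fy", "cx", "cy" (pixels), "xyz" and "rotation" of the camera in the world. Camera axes: x right, y down, z forward; pixel columns grow to the right and rows downward; lengths in mm; the calibration is good to about 2 mm. A picture is of the moment at which its call begins. There is no depth.
- workorder.job_done(): hands the job in; it is judged then, once.
Trained networks look in the newest picture that a camera, given by its name, has taken for a name from the list of things; names that differ only in an ending like _2 or _b are one class to them, and where a whole thing is asked for, a point or a joint stands for the part that bears it (a point fixed in the world has none). Each returns a list of dicts, best first, with "score" (0 to 1); they miss things now and then, are a little off and sometimes report something else, mostly with a low value. They report only what shows in the picture. A call takes as long as a camera call.
- nets.find_in(camera, query): "location" ([row, column] in pixels, amid what is visible of it).
- nets.pinpoint(camera, query): "location" ([row, column] in pixels: a listed point, or the origin of a listed thing).
The state is a dict: "clock": time; "joints": joint angles; "joint_vel": joint speeds; "joint_efforts": joint torques, N m; "position": TCP position; "ee_rot": TCP orientation; "contact_force": force on the tool from outside, world axes, zero at the start; "wrist_torque": the same for the moment, N m; "gripper_width": finger opening in mm; "grasp_force": force on a finger pad.
Only numpy, scipy, OpenCV 4.12 (cv2) and the standard library are available. Lean on these libraries where they do the work, as an engineer would, in place of code of your own. Each camera call takes 0.05 s, during which the arm holds its last target. There are 200 camera calls.

## Working session

There is one attempt and no reset: what is moved stays moved. The work goes in short steps, Python scripts to look and compute and a tool call to move; the robot and the scene stay as the last step left them, time stands still between calls to the robot, and variables do not carry over. Pictures are saved under pics/ and viewed, at most 10 in all, crops included, and the job is handed in when it is done.

Besides the shell and the picture viewer there is one more tool, called after "Call:" by a JSON object that holds its "name" and its "arguments", one argument or row to a line. apply_moves: Moves the arm, as the interface text tells. Its arguments: {"type":"object","properties":{"rows":{"type":"array"}},"required":["rows"]}

```bash
mkdir -p pics; cat > h.py <<'E'
import numpy as np, cv2
from bench import read_state, imaging, workorder, nets
from scipy.spatial.transform import Rotation as R
def rot(im):
    r=np.array(im["rotation"]); return r if r.shape==(3,3) else R.from_quat(r).as_matrix()
def ray(im,rc):
    d=rot(im)@np.array([(rc[1]-im["cx"])/im["fx"],(rc[0]-im["cy"])/im["fy"],1.]); return np.array(im["xyz"]),d/np.linalg.norm(d)
def atz(im,rc,z):
    o,d=ray(im,rc); return o+d*(z-o[2])/d[2]
def tri(rays):
    A=sum(np.eye(3)-np.outer(d,d) for o,d in rays); b=sum((np.eye(3)-np.outer(d,d))@o for o,d in rays); return np.linalg.solve(A,b)
def proj(im,p):
    c=rot(im).T@(np.array(p)-np.array(im["xyz"])); return [im["cy"]+im["fy"]*c[1]/c[2],im["cx"]+im["fx"]*c[0]/c[2]]
E
python3 - <<'E'
from h import *
s=read_state(); print(s["position"],s["ee_rot"],s["clock"])
for cam in ["scene","side","wrist"]:
    im=imaging.get_image(cam); cv2.imwrite(f"pics/{cam}0.png",im["pixels"][:,:,::-1]); print(cam,np.round(im["xyz"]),im["fx"])
    for q,z in [("gate_hinge",250),("red_grip",250),("green_grip",250),("writer",0),("gate_leaf",0),("wafer_box",0),("tweezers",0),("wash_bottle",0),("resist_bottle",0),("beaker",0),("petri_dish",0),("hex_driver",0)]:
        for d in nets.pinpoint(cam,q)[:2]: print(q,np.round(d["location"],1),round(d["score"],2),np.round(atz(im,d["location"],z)))
p=[cv2.imread(f"pics/{c}0.png") for c in ["scene","side"]]
cv2.imwrite("pics/a.png",cv2.resize(np.vstack(p)[:, :],(400,600)))
E
```

```text
[ 199.89628411 -591.61098468  255.21510563] [-1.62091742e-01  9.86775079e-01  1.07717675e-03 -2.24140624e-04] 0.0
scene [ 881.  817. 1093.] 417.2229935978563
gate_hinge [199.  289.2] 0.68 [583. 108. 250.]
green_grip [165.2 274. ] 0.72 [574. -33. 250.]
wafer_box [209.4 291.1] 0.63 [507. -55.   0.]
wash_bottle [139.3 279.6] 0.89 [ 409. -421.    0.]
resist_bottle [309.  383.4] 0.57 [402. 390.   0.]
beaker [369.7 354.4] 0.65 [560. 515.   0.]
petri_dish [160.5 296.5] 0.8 [ 393. -279.    0.]
hex_driver [279.6 375.9] 0.75 [373. 297.   0.]
side [193. 807. 846.] 402.9184799981413
gate_hinge [195.  270.5] 0.58 [596. 113. 250.]
gate_hinge [210.5 386. ] 0.34 [326.  34. 250.]
red_grip [140.4 325.7] 0.78 [ 587. -208.  250.]
red_grip [207.2 345.1] 0.34 [416.  69. 250.]
green_grip [171.8 299.7] 0.74 [579. -16. 250.]
writer [215.8 247.9] 0.79 [773. -42.   0.]
writer [375.2 286.1] 0.31 [403. 387.  -0.]
wafer_box [240.5 328.3] 0.74 [494. -61.  -0.]
wash_bottle [189.9 393.7] 0.8 [ 393. -420.    0.]
resist_bottle [374.9 284.2] 0.92 [407. 389.   0.]
beaker [390.1 194.4] 0.88 [560. 511.   0.]
petri_dish [213.8 383.9] 0.81 [ 383. -270.    0.]
petri_dish [195.2 271.7] 0.59 [ 761. -179.    0.]
hex_driver [343.1 319.6] 0.76 [371. 278.   0.]
hex_driver [187.8 390.3] 0.5 [ 408. -426.    0.]
wrist [ 130. -615.  374.] 326.79864363993363
wash_bottle [356.7 346.8] 0.67 [ 408. -424.    0.]
```

View pics/scene0.png

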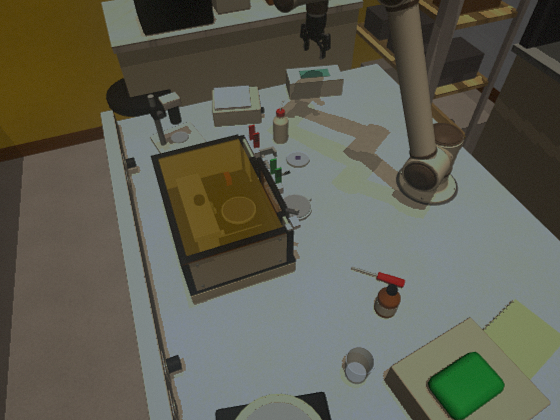

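View pics/side0.png

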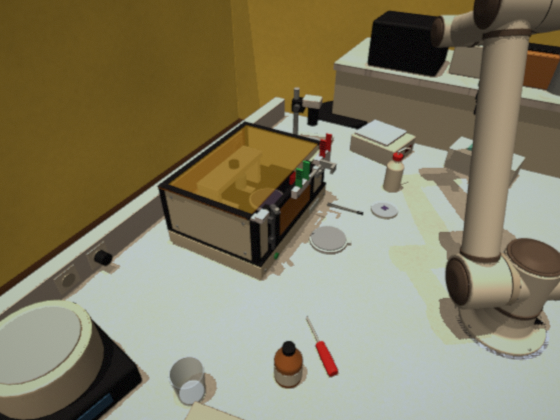

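Both views show the machine with its front towards the robot: red tabs at about (row 145, col 327) in side and (135, 254) in scene, green tabs near (170, 303) in side and (170, 275) in scene. The net positions agree with the given hinge distances (136 and 310 mm). I'll go above the tabs for a closer look.

Call:
{"name": "apply_moves", "arguments": {
  "rows": [
    {"hand": 1, "delta_pos": [-30, 20, -30], "yaw": 0.1},
    {"hand": 1, "delta_pos": [-60, 40, -60], "yaw": 0.2},
    {"hand": 1, "delta_pos": [-90, 60, -85], "yaw": 0.32},
    {"hand": 1, "delta_pos": [-120, 80, -110], "yaw": 0.32},
    {"hand": 1, "delta_pos": [-150, 100, -130], "yaw": 0.32},
    {"hand": 1, "delta_pos": [-182, 120, -145], "yaw": 0.32},
    {"hand": 1, "delta_pos": [-215, 140, -145], "yaw": 0.32},
    {"hand": 1, "delta_pos": [-248, 160, -145], "yaw": 0.32},
    {"hand": 1, "delta_pos": [-281, 181, -145], "yaw": 0.32},
    {"hand": 1, "delta_pos": [-314, 202, -145], "yaw": 0.32},
    {"hand": 1, "delta_pos": [-347, 223, -145], "yaw": 0.32},
    {"hand": 1, "delta_pos": [-380, 245, -145], "yaw": 0.32}
  ]
}}

```text
clock: 2.95
position: [482.5, -236.5, 401.7]
ee_rot: [-0.003, 1.0, -0.0, 0.0]
contact_force: [1.3, -0.7, -0.2]
gripper_width: 85.2
grasp_force: 0.0
```

```bash
python3 - <<'E'
from h import *
s=read_state(); print(s["position"],s["joints"],s["clock"],R.from_quat(s["ee_rot"]).as_matrix().round(3))
E
```

```text
[ 482.51741366 -236.45971274  401.66383522] [-1.53690438e-01  1.65847336e-01  6.27998150e-02  2.14444295e-05
 -1.46698786e+00 -1.41093013e+00] 2.95 [[-1.    -0.006  0.001]
 [-0.006  1.    -0.   ]
 [-0.001 -0.    -1.   ]]
```

```bash
cat > look.py <<'E'
from h import *
import sys
ims={c:imaging.get_image(c) for c in ["wrist"]+sys.argv[2:]}
for c,im in ims.items():
    cv2.imwrite(f"pics/{c}{sys.argv[1]}.png",im["pixels"][:,:,::-1]); print(c,np.round(im["xyz"]))
    for q,z in [("gate_hinge",250),("red_grip",250),("green_grip",250),("wafer_box",0),("tweezers",0),("petri_dish",0)]:
        for d in nets.pinpoint(c,q)[:2]: print(q,np.round(d["location"],1),round(d["score"],2),np.round(atz(im,d["location"],z),1))
E
python3 look.py 1 scene side
```

```text
wrist [ 409. -236.  519.]
red_grip [307.  321.4] 0.6 [ 585.8 -196.   250. ]
green_grip [301.5 505.5] 0.76 [578.8 -23.  250. ]
wafer_box [166.2 392. ] 0.79 [491.5 -57.1   0. ]
tweezers [174.8 282.5] 0.51 [ 506.5 -231.6    0. ]
petri_dish [ 94.8 247.4] 0.96 [ 385.5 -285.3    0. ]
scene [ 881.  817. 1093.]
gate_hinge [202.4 290.1] 0.66 [585.3 120.4 250. ]
gate_hinge [206.4 293.2] 0.21 [582.9 136.8 250. ]
green_grip [168.4 273.7] 0.75 [580.1 -20.8 250. ]
green_grip [133.3 255.3] 0.68 [ 578.1 -193.6  250. ]
wafer_box [206.4 293.9] 0.96 [492.3 -63.9   0. ]
petri_dish [160.8 295.5] 0.78 [ 397.7 -278.4    0. ]
side [193. 807. 846.]
gate_hinge [196.2 272.2] 0.7 [590.  115.3 250. ]
red_grip [139.9 323.2] 0.97 [ 595.2 -207.3  250. ]
green_grip [168. 301.] 0.89 [584.6 -34.2 250. ]
green_grip [140.  323.5] 0.52 [ 594.1 -207.2  250. ]
wafer_box [240.5 326.1] 0.74 [499.9 -57.5   0. ]
wafer_box [193.2 267.9] 0.29 [ 778.5 -183.     0. ]
tweezers [209.  346.8] 0.41 [ 500.8 -234.2    0. ]
tweezers [210.1 386.3] 0.23 [ 382.  -293.1    0. ]
petri_dish [212.4 385.4] 0.88 [ 380.9 -279.6    0. ]
```

View pics/wrist1.png

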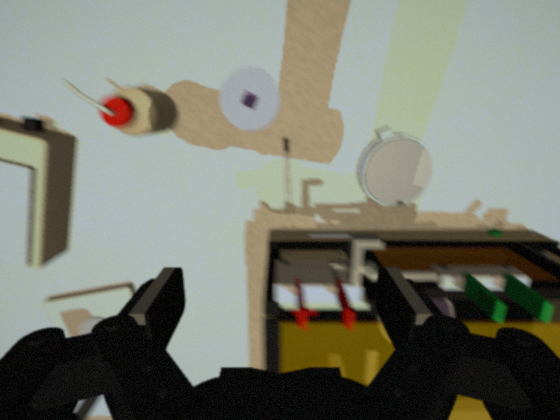

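The wrist view shows the two red tabs at columns ~303 and ~346 (row ~305), and the green ones at ~485 and ~528 (row ~300); the machine is almost square to the world. The swing will take joint 6 out of range, so I turn the hand half round on the way to red.

Call:
{"name": "apply_moves", "arguments": {
  "rows": [
    {"hand": 1, "delta_pos": [-9, 3, 0], "yaw": -0.12},
    {"hand": 1, "delta_pos": [-18, 6, 0], "yaw": -0.24},
    {"hand": 1, "delta_pos": [-27, 9, 0], "yaw": -0.36},
    {"hand": 1, "delta_pos": [-36, 12, 0], "yaw": -0.48},
    {"hand": 1, "delta_pos": [-45, 15, 0], "yaw": -0.6},
    {"hand": 1, "delta_pos": [-54, 18, 0], "yaw": -0.72},
    {"hand": 1, "delta_pos": [-63, 21, 0], "yaw": -0.84},
    {"hand": 1, "delta_pos": [-72, 24, 0], "yaw": -0.96},
    {"hand": 1, "delta_pos": [-81, 27, 0], "yaw": -1.08},
    {"hand": 1, "delta_pos": [-90, 30, 0], "yaw": -1.2},
    {"hand": 1, "delta_pos": [-99, 33, 0], "yaw": -1.32},
    {"hand": 1, "delta_pos": [-104, 36, 0], "yaw": -1.44}
  ]
}}

```text
clock: 5.0
position: [586.3, -201.4, 400.8]
ee_rot: [-0.664, 0.748, 0.0, -0.0]
contact_force: [0.5, -0.6, 0.4]
gripper_width: 85.5
grasp_force: 0.0
```

Call:
{"name": "apply_moves", "arguments": {
  "rows": [
    {"hand": 1, "delta_pos": [0, 0, 0], "yaw": -0.12},
    {"hand": 1, "delta_pos": [0, 0, 0], "yaw": -0.24},
    {"hand": 1, "delta_pos": [0, 0, 0], "yaw": -0.36},
    {"hand": 1, "delta_pos": [0, 0, 0], "yaw": -0.48},
    {"hand": 1, "delta_pos": [0, 0, 0], "yaw": -0.6},
    {"hand": 1, "delta_pos": [0, 0, 0], "yaw": -0.72},
    {"hand": 1, "delta_pos": [0, 0, 0], "yaw": -0.84},
    {"hand": 1, "delta_pos": [0, 0, 0], "yaw": -0.96},
    {"hand": 1, "delta_pos": [0, 0, 0], "yaw": -1.08},
    {"hand": 1, "delta_pos": [0, 0, 0], "yaw": -1.2},
    {"hand": 1, "delta_pos": [0, 0, 0], "yaw": -1.32},
    {"hand": 1, "delta_pos": [0, 0, 0], "yaw": -1.44}
  ]
}}

```text
clock: 6.0
position: [585.5, -201.7, 401.2]
ee_rot: [0.992, -0.125, -0.0, -0.0]
contact_force: [0.1, 0.2, 0.8]
gripper_width: 85.3
grasp_force: 0.0
```

Call:
{"name": "apply_moves", "arguments": {
  "rows": [
    {"hand": 1, "delta_pos": [0, 0, 0], "yaw": -0.12},
    {"hand": 1, "delta_pos": [0, 0, 0], "yaw": -0.24},
    {"hand": 1, "delta_pos": [0, 0, 0], "yaw": -0.26}
  ]
}}

```text
clock: 6.25
position: [585.5, -201.7, 401.2]
ee_rot: [1.0, 0.004, -0.0, -0.0]
contact_force: [-0.5, 0.7, 0.3]
gripper_width: 85.2
grasp_force: 0.0
```

```bash
python3 look.py 2; python3 -c "
from h import *
s=read_state(); print(s['position'],s['joints'].round(3) if hasattr(s['joints'],'round') else s['joints'],s['clock'],R.from_quat(s['ee_rot']).as_matrix().round(3))"
```

```text
wrist [ 660. -201.  519.]
red_grip [205.2 277.5] 0.91 [ 583.1 -199.   250. ]
green_grip [210.6  71.3] 0.62 [576.9 -21.7 250. ]
wafer_box [212.4 194. ] 0.87 [498.3 -58.8   0. ]
wafer_box [262.  410.1] 0.67 [ 410.7 -429.1    0. ]
tweezers [204.4 291.2] 0.61 [ 513.4 -220.2    0. ]
petri_dish [275. 325.] 0.74 [ 384.4 -282.1    0. ]
[ 585.43422604 -201.77422935  401.30377932] [-0.071  0.319  0.264 -0.    -1.516  1.645] 6.6 [[ 1.     0.003 -0.   ]
 [ 0.003 -1.     0.   ]
 [-0.    -0.    -1.   ]]
```

View pics/wrist2.png

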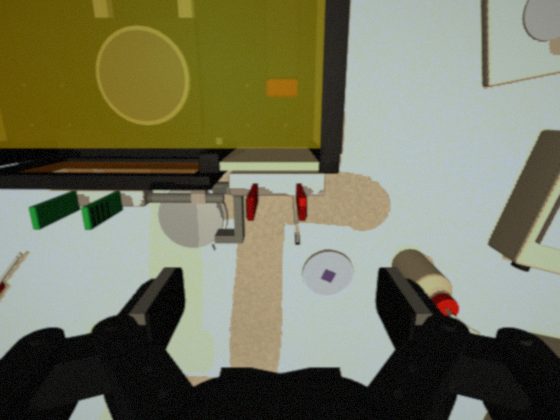

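The red tabs are at (202, 252) and (202, 301) and sit between the open fingers. Both wrist views average to (585, −198), yaw ~0, so I go down over them.

Call:
{"name": "apply_moves", "arguments": {
  "rows": [
    {"hand": 1, "delta_pos": [0, -4, 30], "yaw": 0},
    {"hand": 1, "delta_pos": [0, -4, 60], "yaw": 0},
    {"hand": 1, "delta_pos": [0, -4, 90], "yaw": 0},
    {"hand": 1, "delta_pos": [0, -4, 115], "yaw": 0},
    {"hand": 1, "delta_pos": [0, -4, 135], "yaw": 0},
    {"hand": 1, "delta_pos": [0, -4, 149], "yaw": 0},
    {"hand": 1, "delta_pos": [0, -4, 149], "yaw": 0}
  ]
}}

```text
clock: 7.18
position: [583.7, -197.3, 248.4]
ee_rot: [1.0, 0.001, -0.004, -0.001]
contact_force: [-0.7, 0.0, -0.8]
gripper_width: 85.5
grasp_force: 0.0
```

Call:
{"name": "apply_moves", "arguments": {
  "rows": [
    {"hand": -1, "delta_pos": [0, 0, 0], "yaw": 0},
    {"hand": -1, "delta_pos": [0, 0, 0], "yaw": 0},
    {"hand": -1, "delta_pos": [0, 0, 0], "yaw": 0},
    {"hand": -1, "delta_pos": [0, 0, 0], "yaw": 0},
    {"hand": -1, "delta_pos": [0, 0, 0], "yaw": 0},
    {"hand": -1, "delta_pos": [0, 0, 0], "yaw": 0},
    {"hand": -1, "delta_pos": [0, 0, 0], "yaw": 0},
    {"hand": -1, "delta_pos": [0, 0, 0], "yaw": 0},
    {"hand": -1, "delta_pos": [0, 0, 0], "yaw": 0},
    {"hand": -1, "delta_pos": [0, 0, 0], "yaw": 0}
  ]
}}

```text
clock: 8.02
position: [586.3, -198.5, 256.0]
ee_rot: [1.0, 0.002, 0.003, 0.001]
contact_force: [-1.2, -0.6, 7.0]
gripper_width: 27.7
grasp_force: 61.8
```

```bash
python3 look.py 3 side scene; python3 -c "
from h import *
a=cv2.imread('pics/wrist3.png'); b=cv2.imread('pics/side3.png')[90:270,210:450]; b=cv2.resize(b,(560,420))
cv2.imwrite('pics/c3.png',cv2.resize(np.vstack([a,b]),(400,600)))
s=read_state();print(s['gripper_width'],s['grasp_force'],s['contact_force'])"
```

```text
wrist [ 660. -197.  374.]
side [193. 807. 846.]
gate_hinge [194.3 271.5] 0.58 [595.4 109.3 250. ]
gate_hinge [342.7 317.5] 0.17 [321.7 435.3 250. ]
red_grip [139.4 323.3] 0.6 [ 596.2 -210.3  250. ]
red_grip [173.5 303.4] 0.27 [567.  -13.1 250. ]
green_grip [173.7 304.8] 0.94 [563.3 -14.  250. ]
green_grip [214.2 249.5] 0.47 [601.7 201.9 250. ]
wafer_box [238.4 328.9] 0.87 [496.1 -70.4   0. ]
tweezers [208.8 347.2] 0.71 [ 500.  -235.8    0. ]
petri_dish [211.1 382.3] 0.86 [ 392.2 -281.4    0. ]
scene [ 881.  817. 1093.]
gate_hinge [203.2 289.8] 0.69 [587.2 122.8 250. ]
red_grip [131.6 252.8] 0.89 [ 582.8 -204.6  250. ]
green_grip [167.8 278.9] 0.72 [565.  -17.7 250. ]
wafer_box [207.8 296.9] 0.78 [485.  -54.1   0. ]
wafer_box [201.6 288.7] 0.59 [500.8 -91.4   0. ]
tweezers [179.6 274.1] 0.55 [ 510.4 -212.4    0. ]
petri_dish [161.8 297.4] 0.75 [ 393.  -270.5    0. ]
27.931457448994017 61.840535402297974 [-1.02027563 -0.48024464  6.75480798]
```

View pics/c3.png

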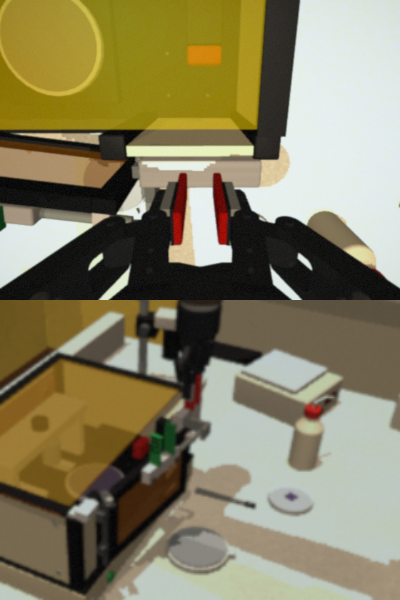

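The gate is ajar: the leaf stands off the machine, with green now near (563, −15). Expected from the hinge at (595, 112): (560, −19). I release, rise and move over green, turned 0.13.

Call:
{"name": "apply_moves", "arguments": {
  "rows": [
    {"hand": 1, "delta_pos": [0, 0, 0], "yaw": 0},
    {"hand": 1, "delta_pos": [0, 0, 0], "yaw": 0},
    {"hand": 1, "delta_pos": [0, 0, 0], "yaw": 0},
    {"hand": 1, "delta_pos": [0, 0, 0], "yaw": 0},
    {"hand": 1, "delta_pos": [0, 0, 0], "yaw": 0},
    {"hand": 1, "delta_pos": [0, 0, -30], "yaw": 0},
    {"hand": 1, "delta_pos": [0, 0, -60], "yaw": 0},
    {"hand": 1, "delta_pos": [0, 0, -80], "yaw": 0},
    {"hand": 1, "delta_pos": [-6, -35, -80], "yaw": 0.06},
    {"hand": 1, "delta_pos": [-12, -75, -80], "yaw": 0.13},
    {"hand": 1, "delta_pos": [-18, -115, -80], "yaw": 0.13},
    {"hand": 1, "delta_pos": [-22, -150, -80], "yaw": 0.13}
  ]
}}

```text
clock: 10.07
position: [561.9, -46.0, 332.3]
ee_rot: [0.998, -0.063, -0.0, -0.0]
contact_force: [-0.5, -0.1, -0.4]
gripper_width: 85.6
grasp_force: 0.0
```

```bash
python3 - <<'E'
from h import *
im=imaging.get_image("wrist"); cv2.imwrite("pics/wrist4.png",im["pixels"][:,:,::-1])
for q in ["green_grip","gate_hinge","red_grip"]:
    for d in nets.pinpoint("wrist",q)[:2]: print(q,np.round(d["location"],1),round(d["score"],2),np.round(atz(im,d["location"],250),1))
s=read_state(); print(s["position"],s["clock"],R.from_quat(s['ee_rot']).as_matrix().round(3)[:,0])
E
```

```text
green_grip [239.7 241.4] 0.96 [558.7 -19.4 250. ]
gate_hinge [215.5  29.4] 0.9 [592.3 113.2 250. ]
red_grip [167. 525.] 0.7 [ 584.2 -200.   250. ]
[562.65412184 -46.71736555 332.4281557 ] 10.2667 [ 0.992 -0.123 -0.   ]
```

View pics/wrist4.png

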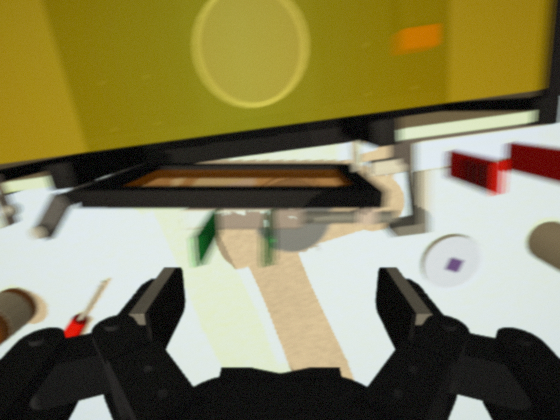

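Green is at (240, 241), measured (559, −19), as predicted; the hand is parallel to the leaf. I descend and squeeze.

Call:
{"name": "apply_moves", "arguments": {
  "rows": [
    {"hand": 1, "delta_pos": [-6, -14, 0], "yaw": 0},
    {"hand": 1, "delta_pos": [-6, -27, 0], "yaw": 0},
    {"hand": 1, "delta_pos": [-6, -27, 25], "yaw": 0},
    {"hand": 1, "delta_pos": [-6, -27, 50], "yaw": 0},
    {"hand": 1, "delta_pos": [-6, -27, 70], "yaw": 0},
    {"hand": 1, "delta_pos": [-6, -27, 80], "yaw": 0},
    {"hand": 1, "delta_pos": [-6, -27, 80], "yaw": 0}
  ]
}}

```text
clock: 10.85
position: [559.3, -20.9, 249.6]
ee_rot: [0.998, -0.063, -0.003, 0.001]
contact_force: [-0.5, -0.2, -0.0]
gripper_width: 85.1
grasp_force: 0.0
```

Call:
{"name": "apply_moves", "arguments": {
  "rows": [
    {"hand": -1, "delta_pos": [0, 0, 0], "yaw": 0},
    {"hand": -1, "delta_pos": [0, 0, 0], "yaw": 0},
    {"hand": -1, "delta_pos": [0, 0, 0], "yaw": 0},
    {"hand": -1, "delta_pos": [0, 0, 0], "yaw": 0},
    {"hand": -1, "delta_pos": [0, 0, 0], "yaw": 0},
    {"hand": -1, "delta_pos": [0, 0, 0], "yaw": 0},
    {"hand": -1, "delta_pos": [0, 0, 0], "yaw": 0},
    {"hand": -1, "delta_pos": [0, 0, 0], "yaw": 0},
    {"hand": -1, "delta_pos": [0, 0, 0], "yaw": 0},
    {"hand": -1, "delta_pos": [0, 0, 0], "yaw": 0}
  ]
}}

```text
clock: 11.68
position: [561.1, -20.5, 255.3]
ee_rot: [0.998, -0.063, 0.002, 0.0]
contact_force: [-1.3, -0.4, 7.3]
gripper_width: 28.5
grasp_force: 62.2
```

```bash
cat > arc.py <<'E'
from h import *
import sys
# rows from theta0 to theta1 about hinge, in tool axes; start pose = arc pose at theta0 (commanded)
def arc(H,p0,th,psi):
    # p0 commanded xy, tool-x direction angle psi
    ex=np.array([np.cos(psi),np.sin(psi)]); ey=np.array([ex[1],-ex[0]])
    v=np.array(p0)-H
    for t in th:
        c,s_=np.cos(t),np.sin(t); w=np.array([v[0]*c+v[1]*s_,-v[0]*s_+v[1]*c])-v
        print(round(t,3),np.round([w@ex,w@ey],1))
s=read_state(); Rm=R.from_quat(s['ee_rot']).as_matrix(); psi=np.arctan2(Rm[1,0],Rm[0,0])
print(np.round(s['position'],1),psi,s['clock'],s['gripper_width'],np.round(s['contact_force'],1),np.round(s['joints'],2))
arc(np.array([594,112.7]),s['position'][:2],np.arange(1,13)*float(sys.argv[1]),psi)
E
python3 arc.py 0.04; python3 arc.py 0.06 | tail -12
```

```text
[561.1 -20.5 255.3] -0.12538010913513659 11.6833 28.529661096846606 [-1.3 -0.4  7.3] [ 0.25  0.28 -0.16  0.   -1.13  1.19]
0.04 [-5.4 -0.7]
0.08 [-10.8  -1.7]
0.12 [-16.2  -2.9]
0.16 [-21.5  -4.3]
0.2 [-26.7  -5.9]
0.24 [-31.9  -7.7]
0.28 [-37.   -9.7]
0.32 [-42.  -11.9]
0.36 [-47.  -14.3]
0.4 [-51.8 -17. ]
0.44 [-56.5 -19.8]
0.48 [-61.1 -22.8]
0.06 [-8.1 -1.2]
0.12 [-16.2  -2.9]
0.18 [-24.1  -5.1]
0.24 [-31.9  -7.7]
0.3 [-39.5 -10.8]
0.36 [-47.  -14.3]
0.42 [-54.2 -18.3]
0.48 [-61.1 -22.8]
0.54 [-67.8 -27.6]
0.6 [-74.1 -32.8]
0.66 [-80.2 -38.4]
0.72 [-85.9 -44.3]
```

Call:
{"name": "apply_moves", "arguments": {
  "rows": [
    {"hand": -1, "delta_pos": [-5.4, -0.7, 0], "yaw": 0.04},
    {"hand": -1, "delta_pos": [-10.8, -1.7, 0], "yaw": 0.08},
    {"hand": -1, "delta_pos": [-16.2, -2.9, 0], "yaw": 0.12},
    {"hand": -1, "delta_pos": [-21.5, -4.3, 0], "yaw": 0.16},
    {"hand": -1, "delta_pos": [-26.7, -5.9, 0], "yaw": 0.2},
    {"hand": -1, "delta_pos": [-31.9, -7.7, 0], "yaw": 0.24},
    {"hand": -1, "delta_pos": [-37, -9.7, 0], "yaw": 0.28},
    {"hand": -1, "delta_pos": [-42, -11.9, 0], "yaw": 0.32},
    {"hand": -1, "delta_pos": [-47, -14.3, 0], "yaw": 0.36},
    {"hand": -1, "delta_pos": [-51.8, -17, 0], "yaw": 0.4},
    {"hand": -1, "delta_pos": [-56.5, -19.8, 0], "yaw": 0.44},
    {"hand": -1, "delta_pos": [-61.1, -22.8, 0], "yaw": 0.48}
  ]
}}

```text
clock: 12.68
position: [503.5, 9.2, 255.3]
ee_rot: [0.954, -0.299, 0.003, 0.0]
contact_force: [-0.7, -3.6, 7.1]
gripper_width: 28.5
grasp_force: 62.2
```

```bash
python3 arc.py 0.05; python3 - <<'E'
from h import *
im=imaging.get_image("scene"); cv2.imwrite("pics/scene5.png",im["pixels"][:,:,::-1])
for d in nets.pinpoint("scene","green_grip")[:2]: print(d["score"],atz(im,d["location"],250))
E
```

```text
[503.5   9.2 255.3] -0.6072781050711109 12.6833 28.52264638162434 [-0.7 -3.6  7.1] [ 0.34  0.18 -0.29  0.   -1.1   0.62]
0.05 [-6.8 -0.9]
0.1 [-13.6  -2.2]
0.15 [-20.2  -3.8]
0.2 [-26.8  -5.8]
0.25 [-33.3  -8. ]
0.3 [-39.7 -10.6]
0.35 [-45.9 -13.5]
0.4 [-52.  -16.7]
0.45 [-57.9 -20.2]
0.5 [-63.6 -24. ]
0.55 [-69.2 -28.1]
0.6 [-74.5 -32.5]
0.65 [497.93208809  14.31857303 250.        ]
```

Call:
{"name": "apply_moves", "arguments": {
  "rows": [
    {"hand": -1, "delta_pos": [-6.8, -0.9, 0], "yaw": 0.05},
    {"hand": -1, "delta_pos": [-13.6, -2.2, 0], "yaw": 0.1},
    {"hand": -1, "delta_pos": [-20.2, -3.8, 0], "yaw": 0.15},
    {"hand": -1, "delta_pos": [-26.8, -5.8, 0], "yaw": 0.2},
    {"hand": -1, "delta_pos": [-33.3, -8, 0], "yaw": 0.25},
    {"hand": -1, "delta_pos": [-39.7, -10.6, 0], "yaw": 0.3},
    {"hand": -1, "delta_pos": [-45.9, -13.5, 0], "yaw": 0.35},
    {"hand": -1, "delta_pos": [-52, -16.7, 0], "yaw": 0.4},
    {"hand": -1, "delta_pos": [-57.9, -20.2, 0], "yaw": 0.45},
    {"hand": -1, "delta_pos": [-63.6, -24, 0], "yaw": 0.5},
    {"hand": -1, "delta_pos": [-69.2, -28.1, 0], "yaw": 0.55},
    {"hand": -1, "delta_pos": [-74.5, -32.5, 0], "yaw": 0.6}
  ]
}}

```text
clock: 13.78
position: [460.9, 78.4, 255.2]
ee_rot: [0.823, -0.568, 0.002, -0.001]
contact_force: [1.7, -4.8, 7.2]
gripper_width: 28.4
grasp_force: 62.2
```

```bash
python3 arc.py 0.04
```

```text
[460.9  78.4 255.2] -1.208658211865517 13.7833 28.395770842038157 [ 1.7 -4.8  7.2] [ 0.52  0.11 -0.37  0.   -1.09 -0.16]
0.04 [-5.5 -0.7]
0.08 [-10.9  -1.6]
0.12 [-16.2  -2.8]
0.16 [-21.6  -4.2]
0.2 [-26.8  -5.7]
0.24 [-32.   -7.5]
0.28 [-37.2  -9.5]
0.32 [-42.2 -11.7]
0.36 [-47.1 -14.1]
0.4 [-52.  -16.7]
0.44 [-56.7 -19.4]
0.48 [-61.4 -22.4]
```

Call:
{"name": "apply_moves", "arguments": {
  "rows": [
    {"hand": -1, "delta_pos": [-5.5, -0.7, 0], "yaw": 0.04},
    {"hand": -1, "delta_pos": [-10.9, -1.6, 0], "yaw": 0.08},
    {"hand": -1, "delta_pos": [-16.2, -2.8, 0], "yaw": 0.12},
    {"hand": -1, "delta_pos": [-21.6, -4.2, 0], "yaw": 0.16},
    {"hand": -1, "delta_pos": [-26.8, -5.7, 0], "yaw": 0.2},
    {"hand": -1, "delta_pos": [-32, -7.5, 0], "yaw": 0.24},
    {"hand": -1, "delta_pos": [-37.2, -9.5, 0], "yaw": 0.28},
    {"hand": -1, "delta_pos": [-42.2, -11.7, 0], "yaw": 0.32},
    {"hand": -1, "delta_pos": [-47.1, -14.1, 0], "yaw": 0.36},
    {"hand": -1, "delta_pos": [-47.1, -14.1, 0], "yaw": 0.36},
    {"hand": -1, "delta_pos": [-47.1, -14.1, 0], "yaw": 0.36},
    {"hand": -1, "delta_pos": [-47.1, -14.1, 0], "yaw": 0.36}
  ]
}}

```text
clock: 14.78
position: [457.6, 127.1, 255.2]
ee_rot: [0.709, -0.706, 0.002, -0.001]
contact_force: [2.5, -5.1, 7.1]
gripper_width: 27.9
grasp_force: 62.3
```

```bash
python3 arc.py 0.04|head -1; python3 look.py 6 scene side >/tmp/o; cat /tmp/o; python3 -c "
import cv2,numpy as np
a=cv2.imread('pics/scene6.png')[100:260,180:420];b=cv2.imread('pics/side6.png')[90:300,180:420]
cv2.imwrite('pics/c6.png',np.vstack([cv2.resize(a,(450,300)),cv2.resize(b,(450,300))]))"
```

```text
[457.6 127.1 255.2] -1.566721277617318 14.7833 27.886323702048898 [ 2.5 -5.1  7.1] [ 0.62  0.13 -0.35  0.   -1.09 -0.61]
wrist [458.  54. 373.]
scene [ 881.  817. 1093.]
gate_hinge [199.8 285.8] 0.94 [592.7 107.3 250. ]
red_grip [131.9 255.6] 0.58 [ 575.  -199.9  250. ]
green_grip [194.7 336. ] 0.95 [456.9 139.5 250. ]
green_grip [201.2 286.8] 0.49 [592.  113.1 250. ]
wafer_box [207.1 291.1] 0.75 [502.6 -64.4   0. ]
tweezers [175.8 274.3] 0.41 [ 502.7 -230.9    0. ]
petri_dish [161.3 296.9] 0.9 [ 393.7 -273.8    0. ]
side [193. 807. 846.]
gate_hinge [191.8 272.5] 0.57 [598.4  98.9 250. ]
green_grip [214.4 316.2] 0.97 [465.2 127.3 250. ]
tweezers [211.2 346.7] 0.56 [ 496.8 -222.9    0. ]
petri_dish [212.6 386.7] 0.76 [ 376.8 -280.7    0. ]
```

View pics/c6.png

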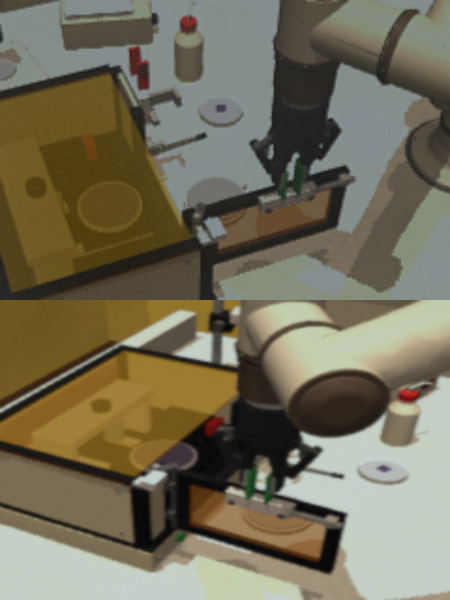

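The gate stands square to the front (about 1.57 rad). Green is held in the fingers at about (215, 316) in side, and the bystanders are where they were, so I hand in.

```bash
python3 -c "
from bench import workorder
print(workorder.job_done())"
```

```text
the job is handed in; nothing more can be done
None
```

I handed the job in at about 15 s of the 51 s limit, with the gate swung wide to about 1.57 rad (square to the front), the gripper still holding its green tabs, and the bystanders in view unmoved; the hand-in gave no verdict.

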